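# Free the cam and push the clamp slide home

## Robot

A 7-joint arm with a two-finger parallel gripper is mounted at the origin on the work surface; the furniture and walls round the work are solid. World frame = base frame: x ahead of the robot, y to its left, z up, the work surface at z = 0. Lengths are in m, angles in rad, forces in N, time in s.
With the tool pointing down it reaches from about 0.35 to 0.9 m from the base axis. Payload 7.2 kg.
Tool frame: the origin (TCP) lies midway between the tips of the shut fingers; the grasp point (between the pads) lies 19 mm behind it; z points along the fingers, y is the direction in which the jaws open and shut (so a half turn about z gives the same grasp; the last joint's range is limited). The gripper opens to 88 mm and grips with 3 to 60 N. Pads are 20 mm wide; open, the fingers measure 115 mm over their backs; the gripper's body (75 mm by 178 mm) begins 61 mm behind the grasp point.
Start: joints at [-1.188, 0.411, -0.013, 1.596, 0.006, 1.134, -0.082], TCP at [0.272, 0.563, 0.223] pointing down, gripper open.
Joint ranges: [-2.95, 2.95], [-0.29, 1.99], [-1.47, 1.44], [0.14, 2.54], [-1.03, 4.17], [0.13, 1.85], [-2.86, 2.86]. Speed limits (rad/s): [2.39, 2.39, 3.01, 3.01, 3.14, 3.14, 3.14].

## Interface

Orientations are given as a unit quaternion [x, y, z, w].
In Python, from cell import robot gives the robot as it stands.
- The arm moves only by the tool apply_moves, never from a script. Its argument "steps" is a list of rows, each a list of 7 numbers: the turn, a rotation vector about the tool's x, y, z as a fraction of full scale, then the shift along the tool's x, y, z as a fraction of full scale, then the opening, from -1 (shut) to 1 (fully open). In form: [[rx, ry, rz, dx, dy, dz, fingers], ...]. A call has exactly 10 rows; each row is the pose to reach, as a shift and turn from the pose commanded when the call began, along the tool's axes at that moment, turning the shorter way round; what a row does not reach only later rows make up. Full scale, the value 1, is 0.5 m for a shift and 360 degrees for a turn. A row lasts 1/10 s, in which the tool goes at most 50 mm and 8.59 degrees, less where a joint would pass 70% of its speed; a pose out of reach is approached as far as the arm can. A call with a number of a shift or a turn outside -1 to 1 is refused whole. A call with a gripper value outside its range is refused whole. The fingers move at their own pace and stop on an object; "newtons" is the grip in N (left out, the last holds). Time passes only in rows, so rows that repeat a pose let the fingers close, or fill a call up. It gives the time, the measured TCP pose, the force and the opening at its end, in the units of the state.
- robot.observe(): the state, without advancing time (a new reading comes with each control period).
- robot.get_image(name): name is "side" or "top"; returns (picture, depth): 480x640x3 uint8, red, green, blue; 480x640 float32, m along the optical axis (not along the pixel's ray), 0 where there is no reading.
- robot.get_calibration(name): a dict with "fx", "fy", "cx", "cy" (pixels), "view" (4x4, takes a point from world to camera coordinates). Camera axes: x right, y down, z forward; pixel columns grow to the right and rows downward; lengths in m; the calibration is good to about 2 mm. A picture is of the moment at which its call begins. get_calibration takes no time and is no camera call.
- robot.finish_job(): hands the job in, once; it reports no verdict.
The state is a dict: "time": time; "joint_positions": joint angles; "qvel": joint speeds; "joint_efforts": joint torques, N m; "ee_pos": TCP position; "tool_rot": TCP orientation; "force": force on the tool from outside, world axes, zero at the start; "torque": the same for the moment, N m; "finger_gap": finger opening in m.
Only numpy, scipy, OpenCV 4.12 (cv2) and the standard library are available. Lean on these libraries where they do the work, as an engineer would, in place of code of your own. Each camera call takes 0.05 s, during which the arm holds its last target.

## Task

Clamp the wooden offcut that lies in the clamping fixture: first turn the cam by the upright pin on its lever, clockwise seen from above, all the way to its low point, where the lever meets the stop post. Only then push the slide forward by its upright plate until the offcut sits flush against the end stop with the slide up against it. Push with the fingertips only: do not touch or lift the offcut itself, leave the other things on and round the fixture where they are, and withdraw the hand at the end with the cam still at its low point.

Things in the scene. Friction and masses are not known exactly. Their poses are not given: they have to be found in the camera images.
- fixture: Clamping fixture: wooden board 250 x 265 x 12 mm fixed to the table, with steel parts. Origin on the table surface under the slide's centre line; x = forward, the way the slide is pushed; y = left; z = up. The board spans x -111..139, y -130..135 mm. A trough 42 mm wide (fences 26 mm high over the table, x 12..120 mm, centred on y = 0) ends at the end stop; the cam stands left of it.
- cam_pivot (a point): A point on the cam's vertical turning axis, 50 mm above the table, at x = 20, y = 75 mm of the fixture. The cam is an eccentric disc of 56 mm diameter, its centre 14 mm off the axis towards the lever; disc and lever lie between 14 and 50 mm above the table.
- cam_pin (a point): Upright pin at the end of the cam's lever: 16 mm across, top 80 mm above the table; this point is on its axis at 60 mm, 75 mm from the cam's axis. The lever (14 mm wide, top 41 mm over the table) points from the cam's axis to the pin. The pin is pushed sideways, round the cam's axis.
- cam (a joint): Cam angle, rad. 0 = low point: lever straight forward (fixture's x), meeting the stop post (overruns to -0.06 at most). Positive = anticlockwise from above: at 1.57 the lever points left (+y); at most 2.3. Starts at 1.4 to 2.1, where the disc's high side blocks the slide's wing some 8 to 20 mm short of home. Stiff (about 4 N at the pin), stays where it is left.
- slide (a joint): Position of the follower slide, m: 0 = fully back, growing as it goes forward along the fixture's x, at most 0.053. Starts at 0 to 0.012. At about 0.050 its nose (36 mm wide) clamps the offcut against the end stop. Takes about 3 N to move, stays where it is left.
- slide_plate (a point): Middle of the rear face (the side to push on) of the slide's upright push plate, 50 mm above the table. The plate is 70 mm wide, 10 mm thick, 13 to 75 mm above the table. A low wing of the slide (top 32 mm) reaches left to the cam. At slide joint 0 this point is at x = -90, y = 0 mm of the fixture.
- stop_face (a point): Middle of the end stop's near face, at x = 120, y = 0 mm of the fixture, 23 mm above the table; the stop is a dark steel block 76 mm wide and 34 mm high.
- cam_post (a point): Top of the cam's stop post, 10 mm across and 46 mm high over the table, at x = 75, y = 59.5 mm of the fixture; the lever rests against it at the low point.
- offcut_mid (a point): Centre of the loose wooden offcut 100 x 33 x 22 mm (x is its length), lying in the trough on the 12 mm board ahead of the slide. Flush against the end stop its centre is at x = 70 mm of the fixture.
- short_offcut: short sawn wooden offcut 85x36x20, lying on the right of the fixture's board; a bystander. Origin at the centre of its underside, z up; sizes in mm.
- foil_roll: gold-coloured foil roll 31x60x13, lying on the right of the fixture's board; a bystander. Origin at the centre of its underside, z up; sizes in mm.
- stick: rough carved casting stick 46x171x20, lying to the left of the fixture; a bystander. Origin at the centre of its underside, z up; sizes in mm.
- tin: closed tin box 87x116x39, standing on the table to the left; a bystander. Origin at the centre of its underside, z up; sizes in mm.
- film: tied stack of film sheets 102x132x28, far right; a bystander. Origin at the centre of its underside, z up; sizes in mm.
- snips: sheet-metal snips 80x226x15, near right; a bystander. Origin at the centre of its underside, z up; sizes in mm.
There are look-alikes about, which are no part of the job. What is shaped like the part that bears offcut_mid but pink is not meant.

How it is judged:
By the outcome, as a careful person would: the job done as asked, in the order asked, and still so for the second after the job is handed in, with the robot touching nothing.
It also fails if it takes over 58 s, if anything falls off the work surface, if the arm or the gripper's body presses on something with over 40 N, if the wrist force passes 120 N, or if a joint passes its speed limit or range.

## Working session

There is one attempt and no reset: what is moved stays moved. The work goes in short steps, Python scripts to look and compute and a tool call to move; the robot and the scene stay as the last step left them, time stands still between calls to the robot, and variables do not carry over. Pictures are saved under pics/ and viewed, and the job is handed in when it is done.

Besides the shell and the picture viewer there is one more tool, called after "Call:" as name(argument=value, ...), one argument or row to a line, values as JSON. apply_moves: Moves the arm, as the interface text tells. Its arguments: {"type":"object","properties":{"steps":{"type":"array","items":{"type":"array","items":{"type":"number"}}},"newtons":{"type":"number"}},"required":["steps"]}

```bash
mkdir -p pics; ls
python3 - <<'E'
from cell import robot
import cv2,numpy as np
s=robot.observe()
for k in s: print(k,np.round(s[k],4))
for n in("top","side"):
    im,d=robot.get_image(n); cv2.imwrite(f"pics/{n}0.png",im[...,::-1]); np.save(f"{n}0.npy",d); 
    c=robot.get_calibration(n); print(n,c)
E
```

```text
pics
time 0.0
joint_positions [-1.1882  0.4119 -0.0127  1.597   0.0056  1.1343 -0.0822]
qvel [ 0.0019 -0.0001 -0.0019  0.001   0.0002 -0.0013  0.0005]
joint_efforts [-2.00000e-04 -5.87946e+01  6.41300e-01 -2.91080e+01 -5.39000e-02
  1.83000e-02  1.00000e-04]
ee_pos [0.2721 0.5621 0.2218]
tool_rot [ 2.235e-01  9.747e-01 -8.000e-04 -1.000e-04]
force [-0.1735  0.5888  0.1707]
torque [-0.0694 -0.0086  0.0004]
finger_gap 0.0876
top {'fx': 494.15325085630155, 'fy': 494.15325085630155, 'cx': 318.4989004865478, 'cy': 240.11298462595357, 'view': array([[-0.00276456, -0.9998964 , -0.01412619, -0.03854924],
       [-0.99741028,  0.00377237, -0.07182273,  0.52709779],
       [ 0.07186858,  0.01389105, -0.99731737,  1.14370484],
       [ 0.        ,  0.        ,  0.        ,  1.        ]])}
side {'fx': 605.7891959999216, 'fy': 605.7891959999216, 'cx': 330.54257314275566, 'cy': 245.18180575800952, 'view': array([[-0.99050636,  0.13736746, -0.00522767,  0.52057785],
       [ 0.09380472,  0.64761447, -0.75617205,  0.03805855],
       [-0.10048792, -0.74948361, -0.65435197,  1.73767485],
       [ 0.        ,  0.        ,  0.        ,  1.        ]])}
```

View pics/top0.png

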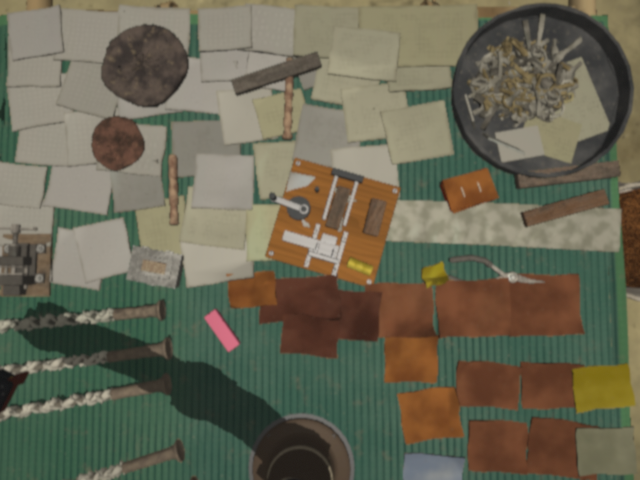

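View pics/side0.png

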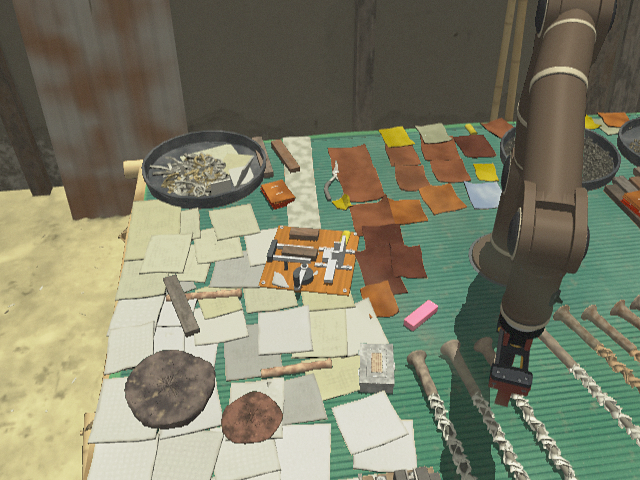

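```bash
cat > h.py <<'E'
import numpy as np,cv2
from cell import robot
def ray(n,u,v,z):
    c=robot.get_calibration(n);V=c["view"];R=V[:3,:3];t=V[:3,3]
    o=-R.T@t; d=R.T@np.array([(u-c["cx"])/c["fx"],(v-c["cy"])/c["fy"],1.])
    return o+d*(z-o[2])/d[2]
def proj(n,p):
    c=robot.get_calibration(n);V=c["view"];q=V[:3,:3]@np.array(p)+V[:3,3]
    return np.array([c["fx"]*q[0]/q[2]+c["cx"],c["fy"]*q[1]/q[2]+c["cy"]])
def crop(n,im,x,y,w,h,s,f):
    cv2.imwrite(f,cv2.resize(im[y:y+h,x:x+w,::-1],None,fx=s,fy=s,interpolation=cv2.INTER_CUBIC))
E
python3 - <<'E'
import cv2
a=cv2.imread("pics/top0.png")[150:290,255:410]; cv2.imwrite("pics/top0c.png",cv2.resize(a,None,fx=4,fy=4,interpolation=cv2.INTER_CUBIC))
a=cv2.imread("pics/side0.png")[215:305,250:370]; cv2.imwrite("pics/side0c.png",cv2.resize(a,None,fx=6,fy=6,interpolation=cv2.INTER_CUBIC))
E
```

```text
(no output)
```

View pics/top0c.png

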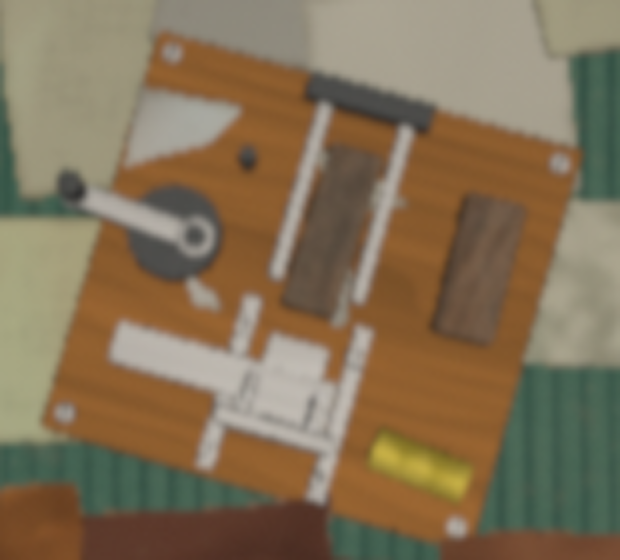

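View pics/side0c.png

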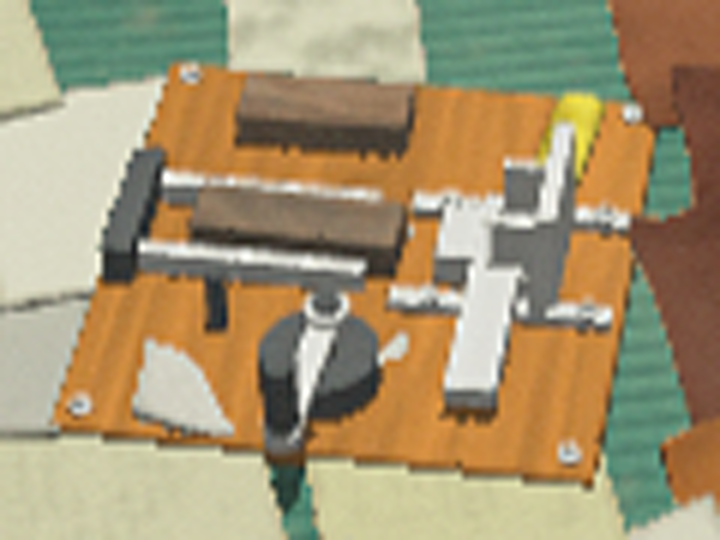

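```bash
cat >> h.py <<'E'
TH=None
def fix(p,F): # fixture xy -> world
    c,s=np.cos(F[2]),np.sin(F[2]); return np.array([F[0]+c*p[0]-s*p[1],F[1]+s*p[0]+c*p[1]])
def inv(w,F):
    c,s=np.cos(F[2]),np.sin(F[2]); d=np.array(w[:2])-F[:2]; return np.array([c*d[0]+s*d[1],-s*d[0]+c*d[1]])
E
python3 - <<'E'
from h import *
from scipy.optimize import least_squares
pl=[((157,33),(139,135,12)),((580,152),(139,-130,12)),((475,545),(-111,-130,12)),((43,428),(-111,135,12)),
 ((196,237),(20,75,50)),((247,157),(75,59.5,46))]
def pr(a,n,off,s):
    return ray(n,a[0][0]/s+off[0]-.4,a[0][1]/s+off[1]-.4,a[1][2]/1000)
W=[pr(a,"top",(255,150),4) for a in pl]
ob=np.array([w[:2] for w in W]); fx=np.array([a[1][:2] for a in pl])/1000
f=lambda F:np.concatenate([fix(p,F)-o for p,o in zip(fx,ob)])
r=least_squares(f,[ob[:,0].mean(),ob[:,1].mean(),-.25]);F=r.x;print(F,np.degrees(F[2]));print((r.fun.reshape(-1,2)*1000).round(1))
np.save("F.npy",F)
def fp(c,z): return (inv(ray("top",c[0]/4+255-.4,c[1]/4+150-.4,z),F)*1000).round(1)
pin=fp((70,184),.08);print("pin",pin,np.arctan2(pin[1]-75,pin[0]-20))
print("plate rear top edge",fp((213,425),.075),fp((328,452),.075))
print("offcut top corners",[fp(c,.034) for c in((335,147),(385,158),(330,318),(282,300))])
print("stop",[fp(c,.034) for c in((308,97),(428,130))])
# side check
ps=[((170,62),(139,-130,12)),((655,130),(-111,-130,12)),((590,485),(-111,135,12)),((55,430),(139,135,12))]
for a in ps: print("side",(inv(ray("side",a[0][0]/6+250-.4,a[0][1]/6+215-.4,.012),F)*1000).round(1),a[1])
print("side pivot",(inv(ray("side",327/6+250,308/6+215,.05),F)*1000).round(1))
print("side pin?",(inv(ray("side",287/6+250,440/6+215,.08),F)*1000).round(1))
E
```

```text
[ 0.55697467 -0.07315452 -0.27457748] -15.73213060927491
[[ 2.1  0.8]
 [ 3.6 -2.5]
 [-4.5  0.4]
 [-2.1  1.3]
 [-0.4  0.2]
 [ 1.3 -0.2]]
pin [ 26.8 148.8] 1.4789148423518272
plate rear top edge [-81.8  35.1] [-79.1 -30.7]
offcut top corners [array([95. , 12.1]), array([ 96.5, -17.7]), array([ -2.5, -11.8]), array([ 0.2, 17.9])]
stop [array([119.3,  35.2]), array([119.2, -37.6])]
side [ 137.4 -128.9] (139, -130, 12)
side [-111.3 -107.6] (-111, -130, 12)
side [-107.6  139.8] (-111, 135, 12)
side [135.7 137.1] (139, 135, 12)
side pivot [18.1 82.9]
side pin? [ 14.6 197.8]
```

```bash
cat >> h.py <<'E'
from scipy.spatial.transform import Rotation as Rn
F=np.load("F.npy") if __import__("os").path.exists("F.npy") else None
def rows(start,targets):
    """start (p,yaw of tool x rad, tool down); targets list of (p,yaw)"""
    p0,a0=np.array(start[0]),start[1]
    X=np.array([np.cos(a0),np.sin(a0),0]);Y=np.array([np.sin(a0),-np.cos(a0),0]);Z=np.array([0,0,-1.])
    for p,a in targets:
        d=np.array(p)-p0; r=-(a-a0)/(2*np.pi)
        print([0,0,round(r,4)]+[round(float(d@v)/.5,4) for v in(X,Y,Z)])
def cur():
    s=robot.observe();R=Rn.from_quat(s["tool_rot"]).as_matrix()
    return s["ee_pos"],np.arctan2(R[1,0],R[0,0]),s,R
def camtcp(phi,d,z,r=.075):
    q=np.array([.020+r*np.cos(phi)-d*np.sin(phi),.075+r*np.sin(phi)+d*np.cos(phi)])
    # push direction is clockwise tangent = tool -x -> tool x along anticlockwise tangent
    return np.r_[fix(q,F),z],F[2]+phi+np.pi/2
E
python3 - <<'E'
from h import *
w=fix((.0268,.1488),F);print(w)
for z in(.05,.08): print(proj("side",[*w,z]),proj("top",[*w,z]),(proj("side",[*w,z])-[250,215])*6)
p,a,s,R=cur();print(p,np.degrees(a))
for z in(.16,.057):
  t=camtcp(1.48,.036,z);print(t[0],np.degrees(t[1]));rows((p,a),[t])
E
```

```text
[0.62311641 0.06280485]
[297.02780954 282.91836947] [273.49513835 197.71873253] [282.16685726 407.51021684]
[296.54995951 274.66671465] [272.09288346 195.61598131] [279.29975707 358.00028789]
[0.27214771 0.56215168 0.22188544] 154.17129429899128
[0.58973472 0.07652518 0.16      ] 159.06562307008693
[0, 0, np.float64(-0.0136), -0.9949, -0.5975, 0.1238]
[0.58973472 0.07652518 0.057     ] 159.06562307008693
[0, 0, np.float64(-0.0136), -0.9949, -0.5975, 0.3298]
```

Run:
```python
from h import *
a=cv2.imread("pics/side0.png")[255:305,270:335].copy()
a=cv2.resize(a,None,fx=12,fy=12,interpolation=cv2.INTER_NEAREST)
for q,z,col in(((.0268,.1488),.08,(0,0,255)),((.0268,.1488),.05,(0,0,255)),((.02,.075),.05,(255,0,0)),((.075,.0595),.046,(0,255,0)),((-.111,.135),.012,(255,0,255)),((.139,.135),.012,(255,0,255))):
    u=(proj("side",[*fix(q,F),z])-[270,255]+.5)*12; cv2.circle(a,tuple(int(i) for i in u),5,col,-1)
cv2.imwrite("pics/side0z.png",a)
```

```text
(no output)
```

View pics/side0z.png

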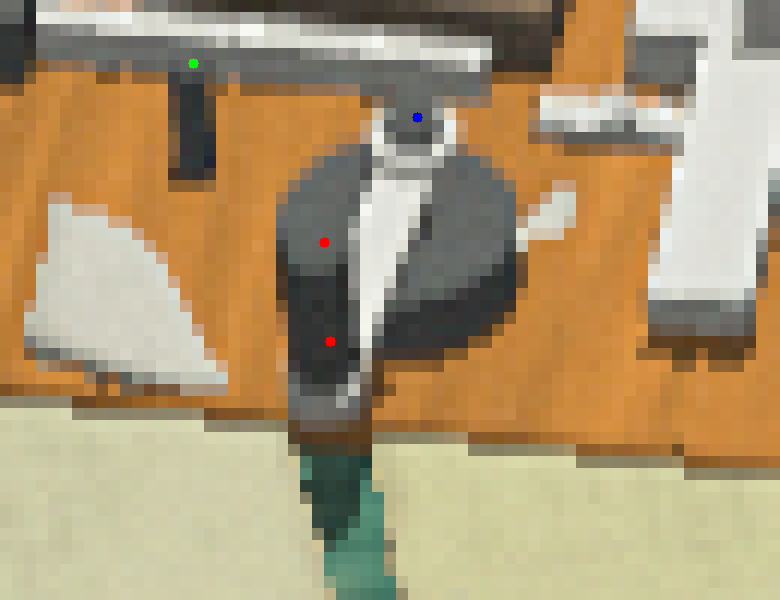

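Call:
apply_moves(
  steps=[
    [0, 0, 0, -0.08, -0.05, 0.01, -1],
    [0, 0, 0, -0.16, -0.1, 0.02, -1],
    [0, 0, 0, -0.24, -0.145, 0.03, -1],
    [0, 0, 0, -0.32, -0.19, 0.04, -1],
    [0, 0, 0, -0.4, -0.24, 0.05, -1],
    [0, 0, 0, -0.48, -0.29, 0.06, -1],
    [0, 0, 0, -0.56, -0.335, 0.07, -1],
    [0, 0, -0.003, -0.64, -0.385, 0.08, -1],
    [0, 0, -0.006, -0.72, -0.43, 0.09, -1],
    [0, 0, -0.009, -0.8, -0.48, 0.1, -1],
  ],
  newtons=20,
)

```text
time: 1.1
ee_pos: [0.5284, 0.1708, 0.1723]
tool_rot: [0.195, 0.981, 0.0, -0.0]
force: [0.3, 1.2, 0.7]
finger_gap: 0.0113
```

Run:
```python
from h import *
p,a,s,R=cur();print(s["time"],p,np.degrees(a),s["force"],s["finger_gap"],R[:,2])
for z in(.16,.057):
  t=camtcp(1.48,.036,z);rows((p,a),[t])
```

```text
1.1 [0.52841262 0.17080619 0.17232896] 157.48185545083263 [0.33145057 1.17786105 0.66749888] 0.011306582335897066 [-1.70392705e-04  1.76055514e-04 -9.99999970e-01]
[0, 0, np.float64(-0.0044), -0.1855, -0.1272, 0.0247]
[0, 0, np.float64(-0.0044), -0.1855, -0.1272, 0.2307]
```

Call:
apply_moves(
  steps=[
    [0, 0, -0.001, -0.03, -0.02, 0, -1],
    [0, 0, -0.002, -0.08, -0.055, 0.01, -1],
    [0, 0, -0.003, -0.13, -0.09, 0.02, -1],
    [0, 0, -0.0044, -0.187, -0.13, 0.025, -1],
    [0, 0, -0.0044, -0.187, -0.13, 0.06, -1],
    [0, 0, -0.0044, -0.187, -0.13, 0.1, -1],
    [0, 0, -0.0044, -0.187, -0.13, 0.14, -1],
    [0, 0, -0.0044, -0.187, -0.13, 0.18, -1],
    [0, 0, -0.0044, -0.187, -0.13, 0.2, -1],
    [0, 0, -0.0044, -0.187, -0.13, 0.2, -1],
  ],
)

```text
time: 2.1
ee_pos: [0.588, 0.0762, 0.0711]
tool_rot: [0.182, 0.983, -0.001, -0.001]
force: [-0.0, -0.4, 0.6]
finger_gap: 0.0001
```

Run:
```python
from h import *
p,a,s,R=cur();print(s["time"],p,np.degrees(a),s["force"],s["finger_gap"],inv(p,F))
for n,b in(("top",(200,130,200,150)),("side",(220,190,160,120))):
    im,d=robot.get_image(n); crop(n,im,*b,4,f"pics/{n}1.png")
t=camtcp(1.48,.036,.057);rows((p,a),[t])
```

```text
2.1 [0.58801728 0.07617763 0.0711105 ] 159.000744335356 [-0.01322955 -0.40899208  0.638322  ] 8.645192012337157e-05 [-0.0106102   0.15215505]
[0, 0, np.float64(-0.0002), -0.003, 0.0019, 0.0282]
```

View pics/top1.png

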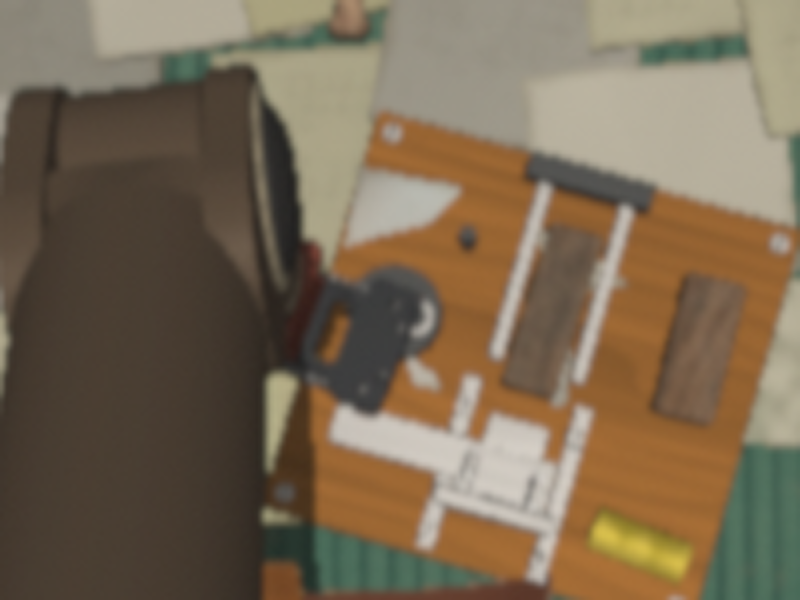

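View pics/side1.png

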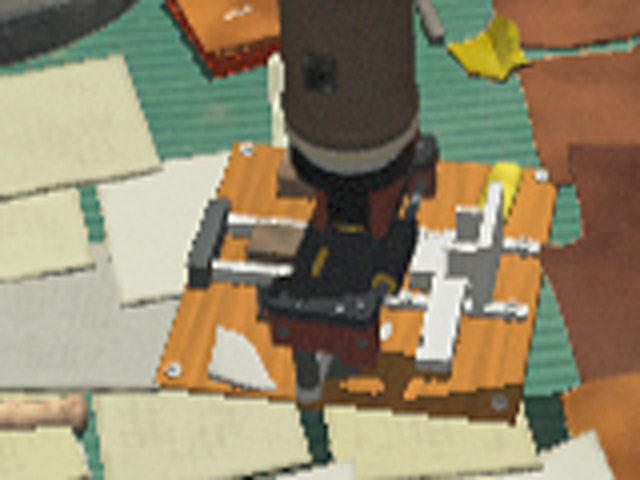

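Run:
```python
from h import *
p,a,s,R=cur()
p=np.array([.588,.0762,.0711])
T=[camtcp(1.48,.036,z) for z in(.065,.057)]+[camtcp(1.48,d,.057) for d in(.03,.024,.018)]+[camtcp(f,.018,.057) for f in(1.45,1.42,1.38,1.34,1.30)]
rows((p,a),T)
```

```text
[0, 0, np.float64(-0.0002), -0.003, 0.0019, 0.0122]
[0, 0, np.float64(-0.0002), -0.003, 0.0019, 0.0282]
[0, 0, np.float64(-0.0002), -0.015, 0.0019, 0.0282]
[0, 0, np.float64(-0.0002), -0.027, 0.0019, 0.0282]
[0, 0, np.float64(-0.0002), -0.039, 0.0019, 0.0282]
[0, 0, np.float64(0.0046), -0.0435, 0.0029, 0.0282]
[0, 0, np.float64(0.0094), -0.0481, 0.0038, 0.0282]
[0, 0, np.float64(0.0157), -0.0542, 0.0048, 0.0282]
[0, 0, np.float64(0.0221), -0.0603, 0.0055, 0.0282]
[0, 0, np.float64(0.0284), -0.0664, 0.006, 0.0282]
```

Call:
apply_moves(
  steps=[
    [0, 0, 0, -0.003, 0.002, 0.012, -1],
    [0, 0, 0, -0.003, 0.002, 0.028, -1],
    [0, 0, 0, -0.015, 0.002, 0.028, -1],
    [0, 0, 0, -0.027, 0.002, 0.028, -1],
    [0, 0, 0, -0.039, 0.002, 0.028, -1],
    [0, 0, 0.005, -0.0435, 0.003, 0.028, -1],
    [0, 0, 0.009, -0.048, 0.004, 0.028, -1],
    [0, 0, 0.016, -0.054, 0.005, 0.028, -1],
    [0, 0, 0.022, -0.06, 0.0055, 0.028, -1],
    [0, 0, 0.028, -0.066, 0.006, 0.028, -1],
  ],
)

```text
time: 3.2
ee_pos: [0.6209, 0.0674, 0.0586]
tool_rot: [0.269, 0.963, -0.0, -0.0]
force: [-4.2, 2.1, 2.6]
finger_gap: 0.0007
```

Run:
```python
from h import *
p,a,s,R=cur();print(s["time"],p,np.degrees(a),s["force"],inv(p,F)*1000, (inv(s["force"],[0,0,F[2]])))
c=camtcp(1.3,.018,.057);print(c[0],np.degrees(c[1]))
for n,b in(("side",(220,190,160,120)),):
    im,d=robot.get_image(n); crop(n,im,*b,4,f"pics/{n}2.png")
T=[camtcp(f,.018,.057) for f in np.linspace(1.3,.8,11)[1:]]
rows(c,T)
```

```text
3.2 [0.62086803 0.06742856 0.05863948] 148.76062790929487 [-4.16263992  2.0628546   2.56651756] [ 23.38217464 152.64087829] [-4.56602973  0.85692045]
[0.62007751 0.06707045 0.057     ] 148.7523827577321
[0, 0, np.float64(0.008), -0.0075, 0.0016, 0.0]
[0, 0, np.float64(0.0159), -0.0152, 0.0028, 0.0]
[0, 0, np.float64(0.0239), -0.0228, 0.0037, 0.0]
[0, 0, np.float64(0.0318), -0.0305, 0.0042, 0.0]
[0, 0, np.float64(0.0398), -0.0382, 0.0042, 0.0]
[0, 0, np.float64(0.0477), -0.0459, 0.0039, 0.0]
[0, 0, np.float64(0.0557), -0.0536, 0.0033, 0.0]
[0, 0, np.float64(0.0637), -0.0613, 0.0022, 0.0]
[0, 0, np.float64(0.0716), -0.0688, 0.0007, 0.0]
[0, 0, np.float64(0.0796), -0.0763, -0.0011, 0.0]
```

View pics/side2.png

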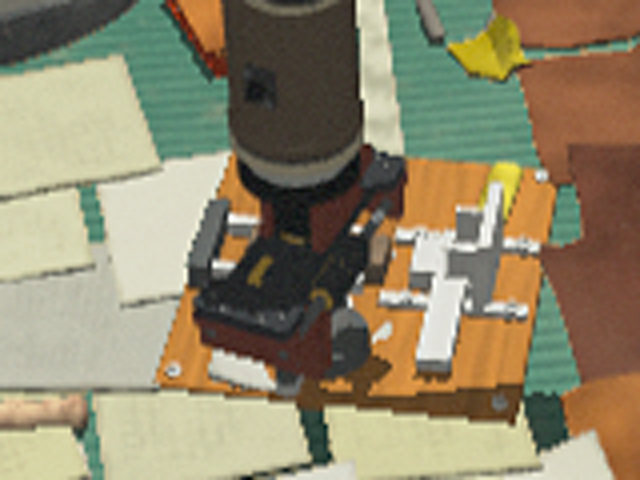

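Call:
apply_moves(
  steps=[
    [0, 0, 0.008, -0.0075, 0.0016, 0, -1],
    [0, 0, 0.016, -0.015, 0.0028, 0, -1],
    [0, 0, 0.024, -0.023, 0.0037, 0, -1],
    [0, 0, 0.032, -0.0305, 0.0042, 0, -1],
    [0, 0, 0.04, -0.038, 0.0042, 0, -1],
    [0, 0, 0.048, -0.046, 0.0039, 0, -1],
    [0, 0, 0.0557, -0.0536, 0.0033, 0, -1],
    [0, 0, 0.0637, -0.061, 0.0022, 0, -1],
    [0, 0, 0.0716, -0.069, 0.0007, 0, -1],
    [0, 0, 0.08, -0.076, -0.001, 0, -1],
  ],
)

```text
time: 4.25
ee_pos: [0.6532, 0.0475, 0.0586]
tool_rot: [0.5, 0.866, -0.0, -0.0]
force: [-5.1, 2.7, 2.7]
finger_gap: 0.0004
```

Run:
```python
from h import *
p,a,s,R=cur();print(s["time"],p,np.degrees(a),s["force"],inv(p,F)*1000, (inv(s["force"],[0,0,F[2]])))
c=camtcp(.8,.018,.057);print(c[0],np.degrees(c[1]))
T=[camtcp(f,.018,.057) for f in np.linspace(.8,.3,11)[1:]]
rows(c,T)
```

```text
4.25 [0.65317179 0.04747237 0.05861161] 119.99669885712935 [-5.09893285  2.71162291  2.65935229] [ 59.88676264 142.19109949] [-5.6431562   1.22751909]
[0.65241598 0.04680358 0.057     ] 120.10449300119095
[0, 0, np.float64(0.008), -0.0075, 0.0016, 0.0]
[0, 0, np.float64(0.0159), -0.0152, 0.0028, 0.0]
[0, 0, np.float64(0.0239), -0.0228, 0.0037, 0.0]
[0, 0, np.float64(0.0318), -0.0305, 0.0042, 0.0]
[0, 0, np.float64(0.0398), -0.0382, 0.0042, 0.0]
[0, 0, np.float64(0.0477), -0.0459, 0.0039, 0.0]
[0, 0, np.float64(0.0557), -0.0536, 0.0033, 0.0]
[0, 0, np.float64(0.0637), -0.0613, 0.0022, 0.0]
[0, 0, np.float64(0.0716), -0.0688, 0.0007, 0.0]
[0, 0, np.float64(0.0796), -0.0763, -0.0011, 0.0]
```

Run:
```python
from h import *
for n,b in(("side",(240,210,110,90)),("top",(230,140,170,120))):
    im,d=robot.get_image(n); crop(n,im,*b,5 if n=="side" else 4,f"pics/{n}3.png")
```

```text
(no output)
```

View pics/side3.png

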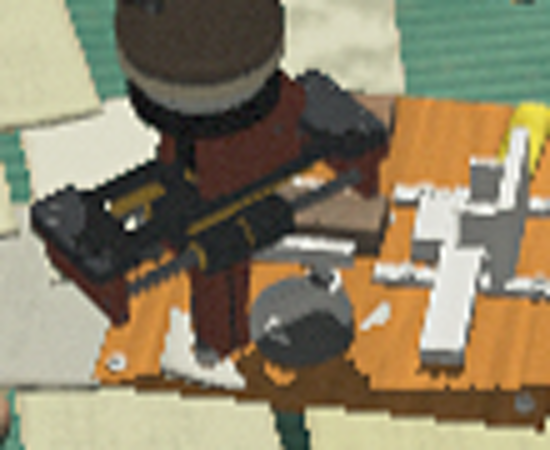

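View pics/top3.png

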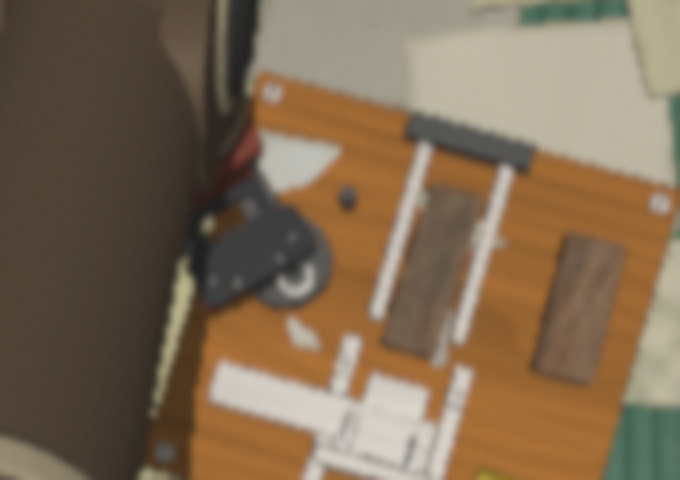

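Run:
```python
from h import *
for f in(1.0,.9,.8,.7):
  for z in(.03,.041,): print(f,z,((proj("side",[*fix((.02+.082*np.cos(f),.075+.082*np.sin(f)),F),z])-[240,210])*5).round())
```

```text
1.0 0.03 [219. 379.]
1.0 0.041 [218. 364.]
0.9 0.03 [209. 371.]
0.9 0.041 [207. 357.]
0.8 0.03 [199. 363.]
0.8 0.041 [198. 348.]
0.7 0.03 [191. 355.]
0.7 0.041 [190. 340.]
```

Run:
```python
from h import *
c=camtcp(.8,.018,.057)
T=[camtcp(f,.018,.057,r) for f,r in zip(np.linspace(.8,.3,11)[1:],np.linspace(.0747,.072,10))]
rows(c,T)
```

```text
[0, 0, np.float64(0.008), -0.0075, 0.001, 0.0]
[0, 0, np.float64(0.0159), -0.015, 0.0017, 0.0]
[0, 0, np.float64(0.0239), -0.0226, 0.0019, 0.0]
[0, 0, np.float64(0.0318), -0.03, 0.0018, 0.0]
[0, 0, np.float64(0.0398), -0.0375, 0.0013, 0.0]
[0, 0, np.float64(0.0477), -0.0449, 0.0005, 0.0]
[0, 0, np.float64(0.0557), -0.0522, -0.0007, 0.0]
[0, 0, np.float64(0.0637), -0.0594, -0.0022, 0.0]
[0, 0, np.float64(0.0716), -0.0665, -0.0041, 0.0]
[0, 0, np.float64(0.0796), -0.0734, -0.0064, 0.0]
```

Call:
apply_moves(
  steps=[
    [0, 0, 0.008, -0.0075, 0.001, 0, -1],
    [0, 0, 0.016, -0.015, 0.0017, 0, -1],
    [0, 0, 0.024, -0.0226, 0.0019, 0, -1],
    [0, 0, 0.032, -0.03, 0.0018, 0, -1],
    [0, 0, 0.04, -0.0375, 0.0013, 0, -1],
    [0, 0, 0.048, -0.045, 0.0005, 0, -1],
    [0, 0, 0.0557, -0.052, -0.0007, 0, -1],
    [0, 0, 0.0637, -0.0594, -0.0022, 0, -1],
    [0, 0, 0.0716, -0.0665, -0.004, 0, -1],
    [0, 0, 0.08, -0.0734, -0.0064, 0, -1],
  ],
)

```text
time: 5.35
ee_pos: [0.6709, 0.0157, 0.059]
tool_rot: [0.699, 0.716, 0.002, 0.001]
force: [3.5, 5.0, -1.7]
finger_gap: 0.0004
```

Run:
```python
from h import *
p,a,s,R=cur();print(s["time"],p,np.degrees(a),s["force"],inv(p,F)*1000, (inv(s["force"],[0,0,F[2]])))
c=camtcp(.3,.018,.057,.072);print(c[0],np.degrees(c[1]))
T=[camtcp(f,.018,.057,.072) for f in np.linspace(.3,-.1,11)[1:]]
rows(c,T)
```

```text
5.35 [0.6709156  0.01566009 0.05899048] 91.37788496249539 [ 3.53091104  4.99295699 -1.72320607] [ 85.59147074 116.38157714] [2.04485088 5.76329221]
[0.66808016 0.01343757 0.057     ] 91.45660324464978
[0, 0, np.float64(0.0064), -0.0058, 0.0013, 0.0]
[0, 0, np.float64(0.0127), -0.0116, 0.0024, 0.0]
[0, 0, np.float64(0.0191), -0.0175, 0.0033, 0.0]
[0, 0, np.float64(0.0255), -0.0234, 0.0039, 0.0]
[0, 0, np.float64(0.0318), -0.0293, 0.0043, 0.0]
[0, 0, np.float64(0.0382), -0.0353, 0.0044, 0.0]
[0, 0, np.float64(0.0446), -0.0412, 0.0043, 0.0]
[0, 0, np.float64(0.0509), -0.0471, 0.004, 0.0]
[0, 0, np.float64(0.0573), -0.053, 0.0035, 0.0]
[0, 0, np.float64(0.0637), -0.0589, 0.0027, 0.0]
```

Call:
apply_moves(
  steps=[
    [0, 0, 0.0064, -0.006, 0.001, 0, -1],
    [0, 0, 0.0127, -0.0116, 0.0024, 0, -1],
    [0, 0, 0.019, -0.0175, 0.0033, 0, -1],
    [0, 0, 0.0255, -0.0234, 0.0039, 0, -1],
    [0, 0, 0.032, -0.0293, 0.0043, 0, -1],
    [0, 0, 0.038, -0.0353, 0.0044, 0, -1],
    [0, 0, 0.0446, -0.041, 0.0043, 0, -1],
    [0, 0, 0.045, -0.043, 0.0043, 0, -1],
    [0, 0, 0.045, -0.045, 0.0043, 0, -1],
    [0, 0, 0.045, -0.045, 0.0043, 0, -1],
  ],
)

```text
time: 6.35
ee_pos: [0.6738, -0.0076, 0.0591]
tool_rot: [0.792, 0.611, 0.002, 0.001]
force: [4.2, 3.2, -0.8]
finger_gap: 0.0005
```

Run:
```python
from h import *
p,a,s,R=cur();print(s["time"],p,np.degrees(a),s["force"],inv(p,F)*1000, (inv(s["force"],[0,0,F[2]])))
for n,b in(("side",(230,200,130,100)),("top",(230,140,170,120))):
    im,d=robot.get_image(n); crop(n,im,*b,5 if n=="side" else 4,f"pics/{n}4.png")
```

```text
6.35 [ 0.6737887  -0.00756213  0.05911809] 75.2572152007539 [ 4.17117135  3.16547866 -0.82046126] [94.65342722 94.80827399] [3.1566299  4.17787185]
```

View pics/side4.png

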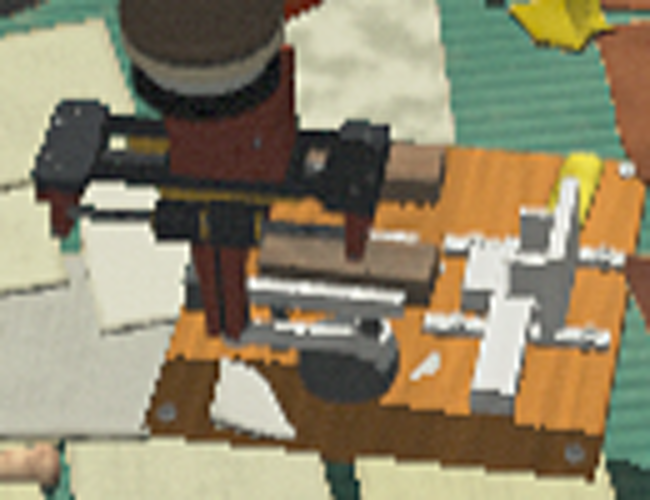

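View pics/top4.png

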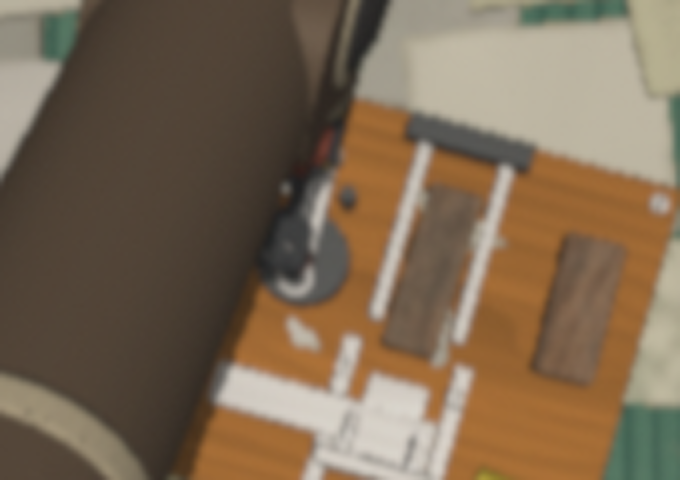

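Call:
apply_moves(
  steps=[
    [0, 0, 0.0015, -0.002, 0, 0, -1],
    [0, 0, 0.003, -0.004, 0, 0, -1],
    [0, 0, 0.004, -0.006, 0, 0, -1],
    [0, 0, 0.006, -0.008, 0, 0, -1],
    [0, 0, 0.007, -0.01, 0, 0, -1],
    [0, 0, 0.007, -0.011, 0, 0, -1],
    [0, 0, 0.007, -0.012, 0, 0, -1],
    [0, 0, 0.007, -0.013, 0, 0, -1],
    [0, 0, 0.007, -0.014, 0, 0, -1],
    [0, 0, 0.007, -0.014, 0, 0, -1],
  ],
)

```text
time: 7.45
ee_pos: [0.6723, -0.0146, 0.0593]
tool_rot: [0.805, 0.593, 0.002, 0.001]
force: [4.9, 2.4, -1.2]
finger_gap: 0.0004
```

Run:
```python
from h import *
p,a,s,R=cur();print(s["time"],p,np.degrees(a),s["force"],inv(p,F)*1000, (inv(s["force"],[0,0,F[2]])))
```

```text
7.45 [ 0.67228469 -0.01462634  0.0592776 ] 72.7300313724098 [ 4.89153402  2.36965767 -1.22984113] [95.12114468 87.60089299] [4.06578679 3.60718177]
```

Call:
apply_moves(
  steps=[
    [0, 0, 0, -0.001, 0, 0, -1],
    [0, 0, 0, -0.002, 0, 0, -1],
    [0, 0, 0, -0.003, 0, 0, -1],
    [0, 0, 0, -0.004, 0, 0, -1],
    [0, 0, 0, -0.005, 0, 0, -1],
    [0, 0, 0, -0.006, 0, 0, -1],
    [0, 0, 0, -0.007, 0, 0, -1],
    [0, 0, 0, -0.008, 0, 0, -1],
    [0, 0, 0, -0.008, 0, 0, -1],
    [0, 0, 0, -0.008, 0, 0, -1],
  ],
)

```text
time: 8.45
ee_pos: [0.6722, -0.015, 0.0594]
tool_rot: [0.805, 0.594, 0.004, 0.001]
force: [7.3, 9.0, -1.6]
finger_gap: 0.0004
```

Run:
```python
from h import *
p,a,s,R=cur();print(s["time"],p,np.degrees(a),s["force"],inv(p,F)*1000, (inv(s["force"],[0,0,F[2]])))
for n,b in(("side",(230,200,130,100)),("top",(230,140,170,120))):
    im,d=robot.get_image(n); crop(n,im,*b,5 if n=="side" else 4,f"pics/{n}5.png")
```

```text
8.45 [ 0.67215107 -0.01500972  0.05939617] 72.8648243644066 [ 7.31664482  8.99653817 -1.64099992] [95.09648512 87.19564389] [ 4.60323843 10.64336349]
```

View pics/side5.png

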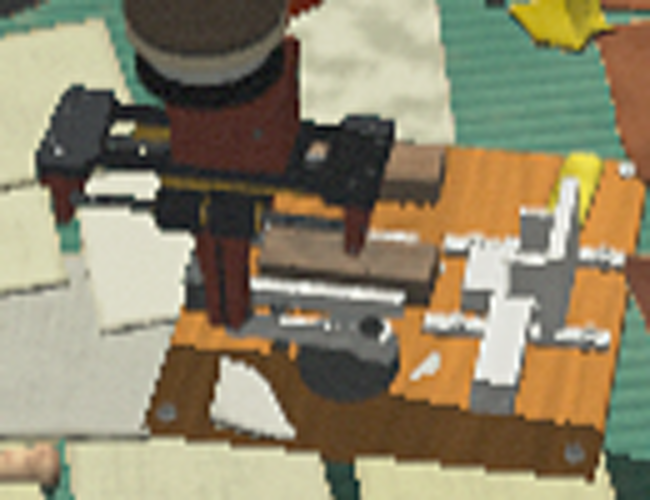

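View pics/top5.png

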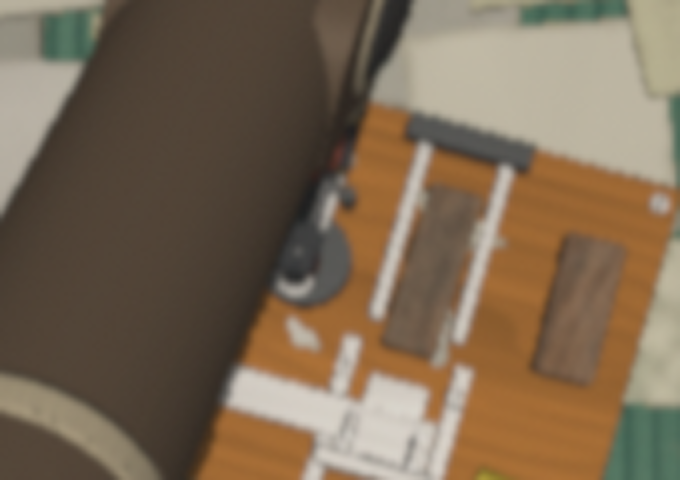

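Call:
apply_moves(
  steps=[
    [0, 0, 0, 0.01, 0, 0, -1],
    [0, 0, 0, 0.03, 0, 0, -1],
    [0, 0, 0, 0.05, 0, 0, -1],
    [0, 0, 0, 0.05, 0, -0.02, -1],
    [0, 0, 0, 0.05, 0, -0.06, -1],
    [0, 0, 0, 0.05, 0, -0.1, -1],
    [0, 0, 0, 0.05, 0, -0.14, -1],
    [0, 0, 0, 0.05, 0, -0.16, -1],
    [0, 0, 0, 0.05, 0, -0.16, -1],
    [0, 0, 0, 0.05, 0, -0.16, -1],
  ],
)

```text
time: 9.55
ee_pos: [0.6758, 0.0047, 0.1382]
tool_rot: [0.806, 0.592, -0.0, -0.0]
force: [0.1, -1.1, 0.3]
finger_gap: 0.0004
```

Run:
```python
from h import *
p,a,s,R=cur();print(s["time"],p,np.degrees(a),s["force"],inv(p,F)*1000)
for n,b in(("side",(230,200,130,100)),):
    im,d=robot.get_image(n); crop(n,im,*b,6,f"pics/{n}6.png")
rows((p,a),[(np.r_[fix((-.112,0),F),z],F[2]+np.pi/2) for z in(.14,.045)])
```

```text
9.55 [0.67581695 0.004726   0.13824305] 72.59873071951422 [ 0.08496086 -1.08813068  0.3014707 ] [ 93.27388523 107.18603118]
[0, 0, np.float64(-0.0046), -0.2262, -0.4041, -0.0035]
[0, 0, np.float64(-0.0046), -0.2262, -0.4041, 0.1865]
```

View pics/side6.png

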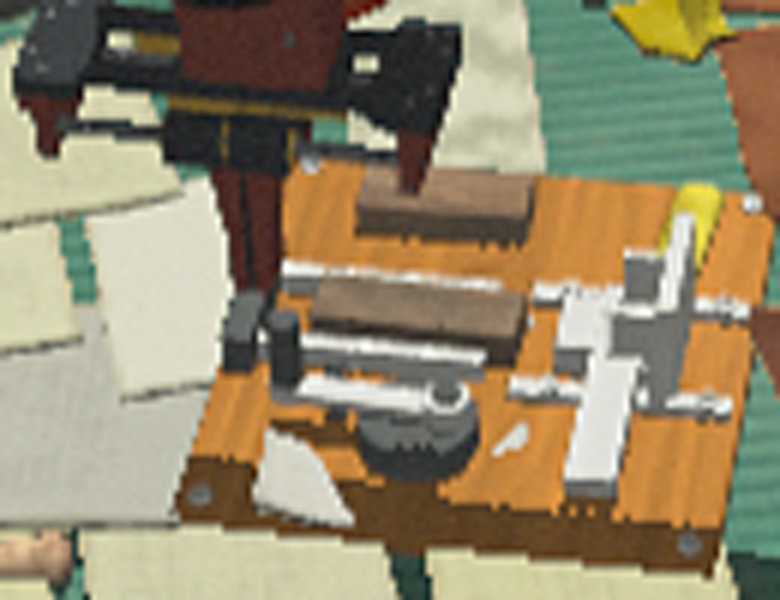

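Call:
apply_moves(
  steps=[
    [0, 0, 0, -0.03, -0.05, 0, -1],
    [0, 0, -0.001, -0.07, -0.12, 0, -1],
    [0, 0, -0.002, -0.11, -0.19, 0, -1],
    [0, 0, -0.003, -0.15, -0.26, 0, -1],
    [0, 0, -0.0046, -0.19, -0.33, 0, -1],
    [0, 0, -0.0046, -0.226, -0.404, 0, -1],
    [0, 0, -0.0046, -0.226, -0.404, 0, -1],
    [0, 0, -0.0046, -0.226, -0.404, 0.05, -1],
    [0, 0, -0.0046, -0.226, -0.404, 0.09, -1],
    [0, 0, -0.0046, -0.226, -0.404, 0.1, -1],
  ],
)

```text
time: 10.6
ee_pos: [0.4484, -0.0425, 0.0867]
tool_rot: [0.797, 0.604, -0.002, -0.001]
force: [0.3, 0.2, 1.2]
finger_gap: 0.0003
```

Run:
```python
from h import *
p,a,s,R=cur();print(s["time"],p,np.degrees(a),s["force"],inv(p,F)*1000)
for n,b in(("side",(230,200,150,100)),("top",(230,140,170,150))):
    im,d=robot.get_image(n); crop(n,im,*b,5 if n=="side" else 4,f"pics/{n}7.png")
rows((p,a),[(np.r_[fix((x,0),F),z],F[2]+np.pi/2) for x,z in((-.112,.045),(-.094,.045))])
```

```text
10.6 [ 0.44840935 -0.04253141  0.08670816] 74.26703269703795 [0.2852231  0.21425007 1.1559405 ] [-1.12801601e+02  3.95373666e-02]
[0, 0, np.float64(-0.0), -0.0001, 0.0016, 0.0834]
[0, 0, np.float64(-0.0), -0.0001, 0.0376, 0.0834]
```

View pics/side7.png

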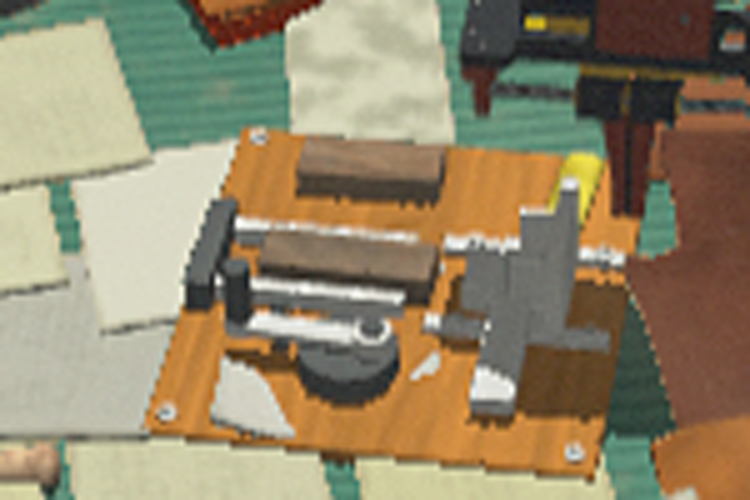

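View pics/top7.png

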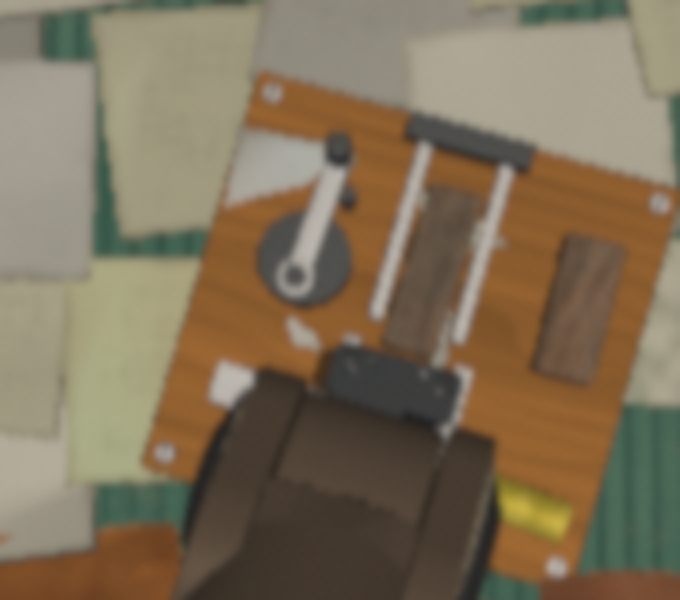

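Call:
apply_moves(
  steps=[
    [0, 0, 0, 0, 0, 0.04, -1],
    [0, 0, 0, 0, 0, 0.083, -1],
    [0, 0, 0, 0, 0.002, 0.083, -1],
    [0, 0, 0, 0, 0.01, 0.083, -1],
    [0, 0, 0, 0, 0.02, 0.083, -1],
    [0, 0, 0, 0, 0.03, 0.083, -1],
    [0, 0, 0, 0, 0.038, 0.083, -1],
    [0, 0, 0, 0, 0.046, 0.083, -1],
    [0, 0, 0, 0, 0.054, 0.083, -1],
    [0, 0, 0, 0, 0.062, 0.083, -1],
  ],
)

```text
time: 11.7
ee_pos: [0.4793, -0.051, 0.0471]
tool_rot: [0.797, 0.604, -0.0, -0.0]
force: [-2.6, 0.8, 1.8]
finger_gap: 0.0006
```

Run:
```python
from h import *
p,a,s,R=cur();print(s["time"],p,np.degrees(a),s["force"],inv(p,F)*1000,inv(s["force"],[0,0,F[2]]))
for n,b in(("side",(230,200,150,100)),("top",(230,140,170,150))):
    im,d=robot.get_image(n); crop(n,im,*b,5 if n=="side" else 4,f"pics/{n}8.png")
```

```text
11.7 [ 0.47926174 -0.05098529  0.04713282] 74.25308591262467 [-2.62853739  0.80211296  1.8483142 ] [-80.81276072   0.26766229] [-2.74755709  0.05936336]
```

View pics/side8.png

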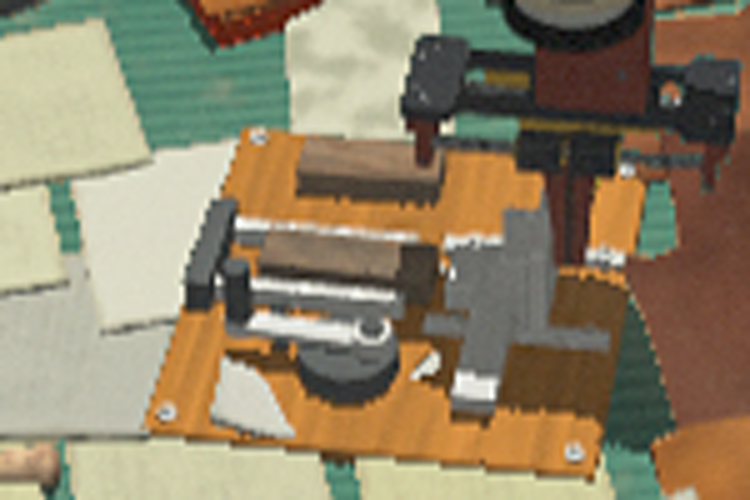

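Call:
apply_moves(
  steps=[
    [0, 0, 0, 0, 0.005, 0, -1],
    [0, 0, 0, 0, 0.01, 0, -1],
    [0, 0, 0, 0, 0.015, 0, -1],
    [0, 0, 0, 0, 0.02, 0, -1],
    [0, 0, 0, 0, 0.025, 0, -1],
    [0, 0, 0, 0, 0.03, 0, -1],
    [0, 0, 0, 0, 0.034, 0, -1],
    [0, 0, 0, 0, 0.038, 0, -1],
    [0, 0, 0, 0, 0.041, 0, -1],
    [0, 0, 0, 0, 0.044, 0, -1],
  ],
)

```text
time: 12.8
ee_pos: [0.5006, -0.0572, 0.0471]
tool_rot: [0.797, 0.604, -0.0, 0.0]
force: [-3.8, -1.1, 0.5]
finger_gap: 0.0006
```

Run:
```python
from h import *
p,a,s,R=cur();print(s["time"],p,np.degrees(a),s["force"],inv(p,F)*1000,inv(s["force"],[0,0,F[2]]))
for n,b in(("side",(230,200,150,100)),("top",(230,140,170,150))):
    im,d=robot.get_image(n); crop(n,im,*b,5 if n=="side" else 4,f"pics/{n}9.png")
```

```text
12.8 [ 0.50060539 -0.05724854  0.04710356] 74.24360446603986 [-3.76026087 -1.09052175  0.51749719] [-5.85704234e+01  2.61621740e-02] [-3.32371656 -2.06922877]
```

View pics/side9.png

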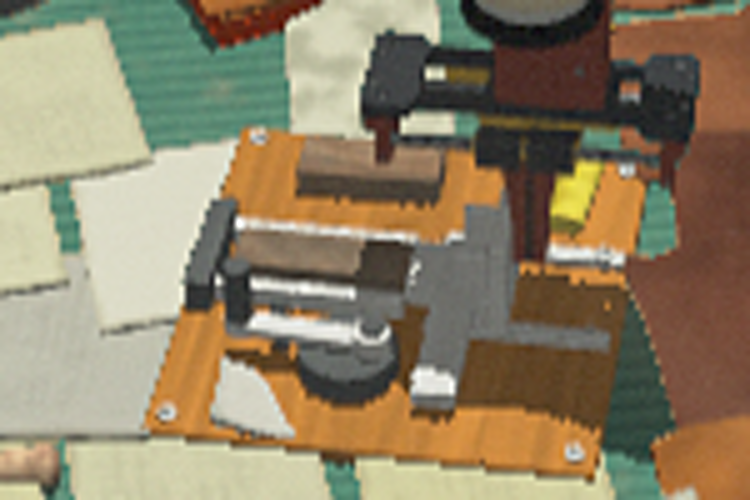

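View pics/top9.png

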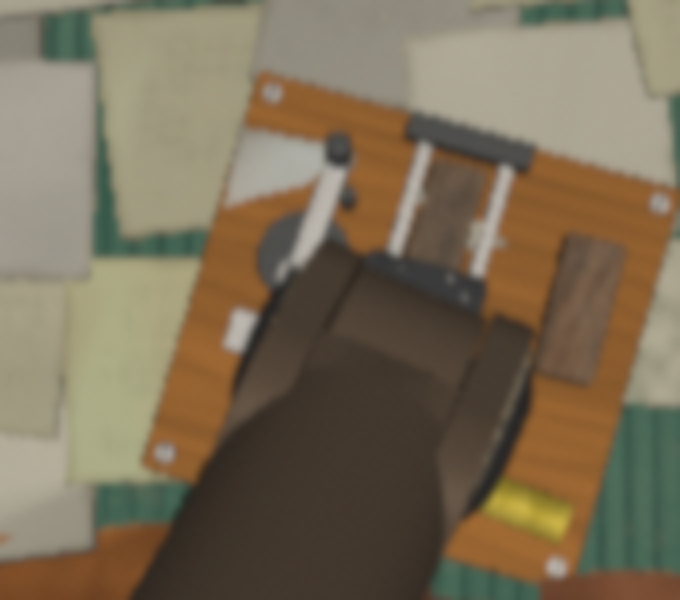

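Call:
apply_moves(
  steps=[
    [0, 0, 0, 0, 0.001, 0, -1],
    [0, 0, 0, 0, 0.002, 0, -1],
    [0, 0, 0, 0, 0.003, 0, -1],
    [0, 0, 0, 0, 0.004, 0, -1],
    [0, 0, 0, 0, 0.005, 0, -1],
    [0, 0, 0, 0, 0.006, 0, -1],
    [0, 0, 0, 0, 0.007, 0, -1],
    [0, 0, 0, 0, 0.008, 0, -1],
    [0, 0, 0, 0, 0.009, 0, -1],
    [0, 0, 0, 0, 0.01, 0, -1],
  ],
)

```text
time: 13.9
ee_pos: [0.5054, -0.0584, 0.0471]
tool_rot: [0.797, 0.604, 0.0, -0.0]
force: [-4.4, -1.1, 0.1]
finger_gap: 0.0004
```

Run:
```python
from h import *
p,a,s,R=cur();print(s["time"],p,np.degrees(a),s["force"],inv(p,F)*1000,inv(s["force"],[0,0,F[2]]))
```

```text
13.9 [ 0.50542189 -0.05839986  0.04713179] 74.25531177872337 [-4.4421571  -1.06922737  0.06143649] [-53.62218447   0.2239097 ] [-3.98584262 -2.23362161]
```

Moved freely (about 4 N); not yet clamped. Continue slowly.

Call:
apply_moves(
  steps=[
    [0, 0, 0, 0, 0.001, 0, -1],
    [0, 0, 0, 0, 0.002, 0, -1],
    [0, 0, 0, 0, 0.003, 0, -1],
    [0, 0, 0, 0, 0.004, 0, -1],
    [0, 0, 0, 0, 0.005, 0, -1],
    [0, 0, 0, 0, 0.006, 0, -1],
    [0, 0, 0, 0, 0.007, 0, -1],
    [0, 0, 0, 0, 0.008, 0, -1],
    [0, 0, 0, 0, 0.008, 0, -1],
    [0, 0, 0, 0, 0.008, 0, -1],
  ],
)

```text
time: 14.9
ee_pos: [0.5082, -0.0592, 0.0471]
tool_rot: [0.797, 0.604, -0.001, -0.001]
force: [-7.2, -1.4, 3.3]
finger_gap: 0.0003
```

Run:
```python
from h import *
p,a,s,R=cur();print(s["time"],p,np.degrees(a),s["force"],inv(p,F)*1000,inv(s["force"],[0,0,F[2]]))
for n,b in(("side",(230,200,150,100)),("top",(230,140,170,150))):
    im,d=robot.get_image(n); crop(n,im,*b,5 if n=="side" else 4,f"pics/{n}10.png")
```

```text
14.9 [ 0.50819305 -0.05919079  0.04706315] 74.25304298348263 [-7.24341347 -1.39335608  3.31322727] [-50.74038113   0.21398757] [-6.59427915 -3.30514181]
```

View pics/side10.png

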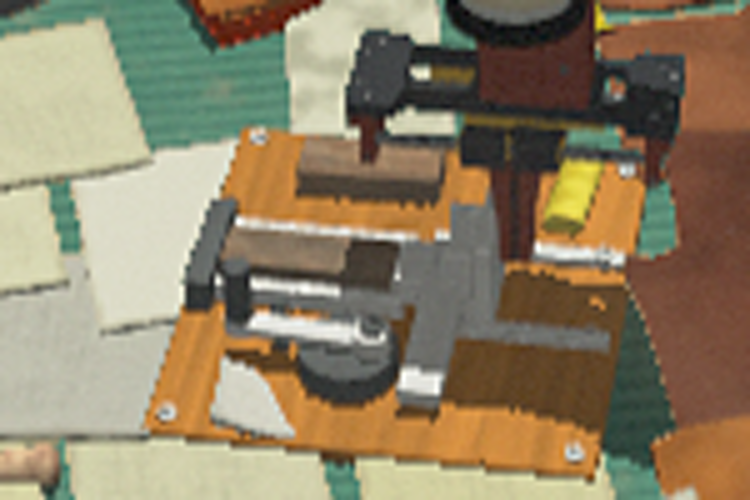

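View pics/top10.png

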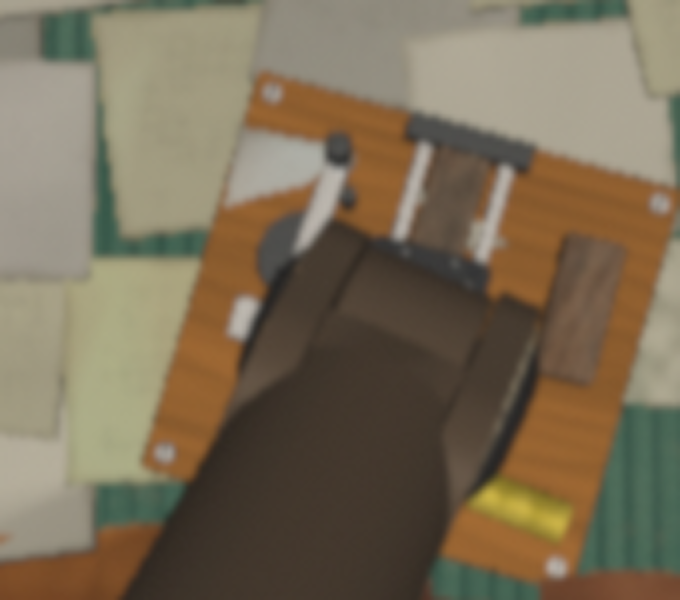

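Call:
apply_moves(
  steps=[
    [0, 0, 0, 0, 0.001, 0, -1],
    [0, 0, 0, 0, 0.002, 0, -1],
    [0, 0, 0, 0, 0.003, 0, -1],
    [0, 0, 0, 0, 0.004, 0, -1],
    [0, 0, 0, 0, 0.005, 0, -1],
    [0, 0, 0, 0, 0.006, 0, -1],
    [0, 0, 0, 0, 0.006, 0, -1],
    [0, 0, 0, 0, 0.006, 0, -1],
    [0, 0, 0, 0, 0.006, 0, -1],
    [0, 0, 0, 0, 0.006, 0, -1],
  ],
)

```text
time: 16.0
ee_pos: [0.5082, -0.0592, 0.047]
tool_rot: [0.797, 0.604, -0.002, -0.003]
force: [-16.4, 1.4, 14.6]
finger_gap: 0.0004
```

Run:
```python
from h import *
p,a,s,R=cur();print(s["time"],p,np.degrees(a),s["force"],inv(p,F)*1000,inv(s["force"],[0,0,F[2]]))
```

```text
16.0 [ 0.5082187  -0.05924338  0.04695427] 74.25282228472501 [-16.4030809    1.40304568  14.61742995] [-50.70143366   0.17031431] [-16.16904115  -3.09704835]
```

Call:
apply_moves(
  steps=[
    [0, 0, 0, 0, -0.005, 0, -1],
    [0, 0, 0, 0, -0.02, 0, -1],
    [0, 0, 0, 0, -0.05, 0, -1],
    [0, 0, 0, 0, -0.07, 0, -1],
    [0, 0, 0, 0, -0.08, -0.03, -1],
    [0, 0, 0, 0, -0.08, -0.1, -1],
    [0, 0, 0, 0, -0.08, -0.18, -1],
    [0, 0, 0, 0, -0.08, -0.26, -1],
    [0, 0, 0, 0, -0.1, -0.33, -1],
    [0, 0, 0, 0, -0.15, -0.36, -1],
  ],
)

```text
time: 17.0
ee_pos: [0.4427, -0.0401, 0.2303]
tool_rot: [0.797, 0.603, 0.003, 0.002]
force: [-0.3, 0.9, 0.1]
finger_gap: 0.0004
```

Call:
apply_moves(
  steps=[
    [0, 0, 0, 0.05, -0.03, 0, -1],
    [0, 0, 0, 0.12, -0.03, 0, -1],
    [0, 0, 0, 0.2, -0.03, 0, -1],
    [0, 0, 0, 0.28, -0.03, 0, -1],
    [0, 0, 0, 0.36, -0.03, 0, -1],
    [0, 0, 0, 0.44, -0.03, 0, -1],
    [0, 0, 0, 0.5, -0.03, 0, -1],
    [0, 0, 0, 0.5, -0.03, 0, -1],
    [0, 0, 0, 0.5, -0.03, 0, -1],
    [0, 0, 0, 0.5, -0.03, 0, -1],
  ],
)

```text
time: 18.0
ee_pos: [0.4933, 0.2036, 0.2273]
tool_rot: [0.798, 0.603, 0.0, 0.0]
force: [0.0, -0.1, 0.3]
finger_gap: 0.0002
```

Run:
```python
from h import *
p,a,s,R=cur();print(s["time"],p,np.degrees(a),s["force"],s["qvel"].round(3) if hasattr(s["qvel"],'round') else s["qvel"])
for n,b in(("side",(250,215,120,90)),("top",(255,150,155,140))):
    im,d=robot.get_image(n); crop(n,im,*b,6 if n=="side" else 4,f"pics/{n}11.png"); cv2.imwrite(f"pics/{n}11f.png",im[...,::-1])
```

```text
18.0 [0.49334973 0.20358205 0.22728979] 74.17811077238409 [ 0.04364295 -0.06939248  0.29985706] [ 0.01  -0.008  0.003  0.002 -0.003  0.    -0.001]
```

View pics/side11.png

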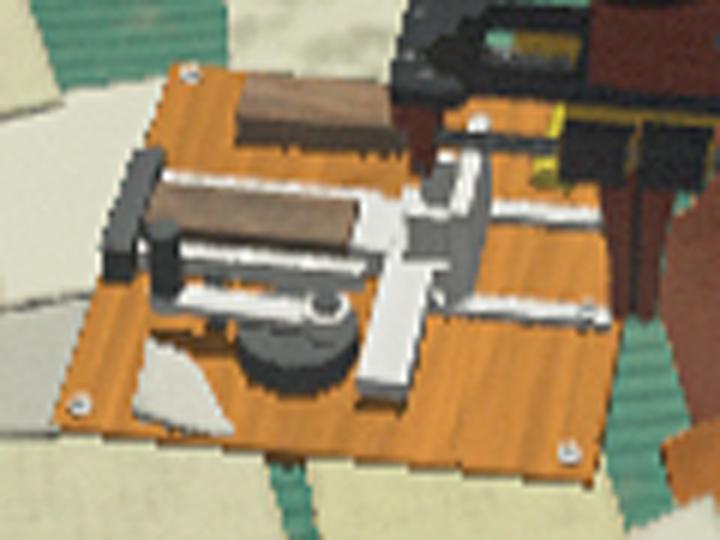

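View pics/top11.png

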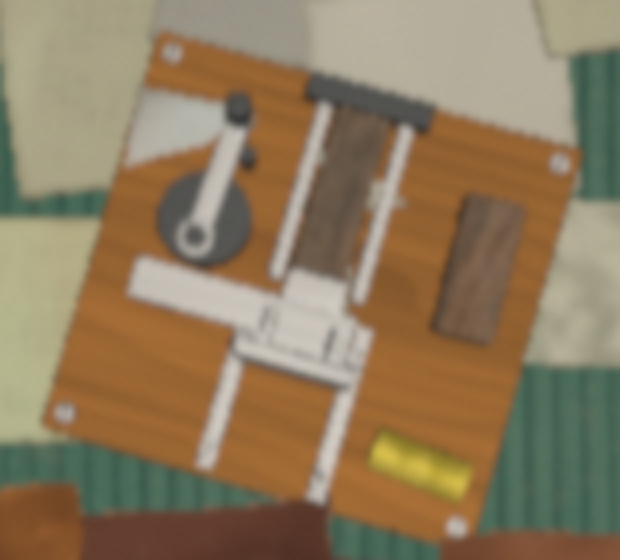

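Run:
```python
from h import *
def fp(c,z): return (inv(ray("top",c[0]/4+255-.4,c[1]/4+150-.4,z),F)*1000).round(1)
q=fp((238,108),.08);print("pin",q,np.arctan2(q[1]-75,q[0]-20)); print("offcut",fp((334,108),.034),fp((384,120),.034),fp((298,266),.034)); print("plate",fp((235,353),.075),fp((350,385),.075))
print(robot.finish_job())
```

```text
pin [93.5 69.5] -0.07469072882179911
offcut [117.1  18.8] [118.  -11.3] [21.8 14.3]
plate [-39.7  34.1] [-39.8 -32.6]
the job is handed in; nothing more can be done
None
```

The offcut is clamped, and I handed the job in at about 18 s of the 58 s allowed.

**What I did:** With shut fingers I pushed the pin clockwise from a cam angle of about 1.48 rad. I stopped when the lever met the post: the fingers stopped moving and the force rose to about 11 N. I then backed off, went over the top to behind the plate, and pushed the slide forward. It stopped dead at about 16 N with no further travel, and I withdrew the hand up and to the left.

**Last checks:**

| Check | Measured in the last top picture |
|---|---|
| Cam angle | about -0.07 rad, lever touching the post |
| Plate rear face | x = -39.8 mm, so the slide is at about 0.050 m |
| Offcut far end | x = 117–118 mm; end stop at 120 mm |
| Force on the hand | about 0 N after withdrawing |

- **Small disagreements:** The cam reading is slightly past its -0.06 limit, and the offcut reads 2–3 mm short of the stop. Both are about what my pixel readings and the camera calibration allow. The pictures show the offcut touching the stop and the slide's nose against the offcut.
- **Bystanders:** The short offcut and the foil roll look unmoved. I did not check the stick, tin, film or snips in the last pictures, but the hand did not go low near them.
- **Not checked:** A small pale chip by the cam can no longer be seen and is probably under the slide's wing. I could not see whether it moved.

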